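True up a leaning post with a flanged square and hold it

ROBOT

A 6-joint arm with a two-finger parallel gripper is mounted at the origin on the work surface. World frame = base frame: x ahead of the robot, y to its left, z up, the work surface at z = 0. Lengths are in m, angles in rad, forces in N, time in s.
With the tool pointing down it reaches from about 0.275 to 0.825 m from the base axis. Payload 4.9 kg.
Tool frame: the origin (TCP) lies between the finger pads; the fingertips stand 25 mm ahead of it and the grasp point (between the pads) lies 6 mm ahead of it; z points along the fingers, y is the direction in which the jaws open and shut (so a half turn about z gives the same grasp; the last joint's range is limited). The gripper opens to 85 mm and grips with 20 to 120 N. Pads are 22 mm wide; open, the fingers measure 114 mm over their backs; the gripper's body (76 mm by 85 mm) begins 54 mm behind the grasp point. The pads swing forward as they close: fully open they stand 13 mm farther back than shut.
Start: joints at [1.074, 0.326, -0.193, 1.052, 0, 1.437], TCP at [0.195, 0.514, 0.256] pointing down, gripper open.
Joint ranges: [-2.65, 2.65], [-0.97, 1.79], [-1.3, 1.35], [-1.93, 2.1], [-1.47, 1.37], [-3.14, 3.14]. Speed limits (rad/s): [2.57, 2.57, 3.14, 3.14, 3.14, 3.14].

INTERFACE

Orientations are given as a unit quaternion [x, y, z, w].
In Python, from workcell import * gives the robot as it stands.
- The arm moves only by the tool carry_out, never from a script. Its argument "steps" is text: rows parted by semicolons, each of 5 numbers parted by spaces: the shift along the tool's x, y, z in m, then the turn about the tool's z in degrees, then the finger opening in m, from 0 to 0.0854. A call has 1 to 12 rows; each row is the pose to reach, as a shift and turn from the pose measured when the call began, along the tool's axes at that moment; what a row does not reach only later rows make up. A row lasts 1/12 s, in which the tool goes at most 41.7 mm and 7.16 degrees, less where a joint would pass 70% of its speed; a pose out of reach is approached as far as the arm can. A call with a gripper value outside its range is refused whole. The fingers move at their own pace and stop on an object; "force" is the grip in N (left out, the last holds). Time passes only in rows, so rows that repeat a pose let the fingers close. It gives the time, the measured TCP pose, the force and the opening at its end, in the units of the state.
- state(): the state, without advancing time (a new reading comes with each control period).
- snapshot(name): name is "scene" or "top" or "wrist"; returns a dict with "frame" (420x560x3 uint8, blue, green, red), "range_z" (420x560 float32, m along the optical axis (not along the pixel's ray), 0 where there is no reading), "camera_matrix" (3x3 intrinsics, pixels), "xyz" and "orientation" of the camera in the world; the wrist camera has in their place "hand_eye" (4x4, takes a point from camera to tool coordinates, whose origin is the TCP and whose axes are the flange's). Camera axes: x right, y up, looking along -z (the intrinsics and any distortion apply to the point x, -y, -z); pixel columns grow to the right and rows downward; lengths in m; the calibration is good to about 2 mm. A picture is of the moment at which its call begins: read the wrist's pose just before it.
- finish_job(): hands the job in, once; it reports no verdict.
The state is a dict: "time": time; "qpos": joint angles; "qd": joint speeds; "tau": joint torques, N m; "eef_pos": TCP position; "eef_rot": TCP orientation; "ft_force": force on the tool from outside, world axes, zero at the start; "torque": the same for the moment, N m; "finger_gap": opening from 0.0 (shut) to 1.0 (fully open).
Only numpy, scipy, OpenCV 4.12 (cv2) and the standard library are available. Lean on these libraries where they do the work, as an engineer would, in place of code of your own. Each camera call takes 0.05 s, during which the arm holds its last target.

TASK

First clear the loose metal offcut off the base plate into the grey scrap tray. Then take the flanged square by its wooden grip, stand it on the plate in line with it, and press it into the corner between plate and post, down on the plate and against the middle of the post, until its foot is flat and the whole upright edge touches, so that the springy post is pushed upright. Finish while still gripping the square and firmly pressing it both down and against the post (the post leans back if you let go), and leave the other things on the bench where they are.

Things in the scene. Friction and masses are not known exactly. Their poses are not given: they have to be found in the camera images.
- corner (a point): The corner to press into: point on the upper face of the dark steel base plate, mid-width, where the post's inner face meets it. +x runs along the plate towards the post, z up. Plate: fixed, 12 mm thick, 120 mm wide (y), from 150 mm before the corner (-x, the open side) to 70 mm behind it. Post: square steel tube 50 x 50 mm, 95 mm tall.
- post (a joint): Lean of the post, rad: 0 = upright, positive = leaning over the open side, 0.1 to 0.16 at the start. It pivots about the line where its inner face meets the plate (through point corner, along its y), range -0.12 to 0.25. Sprung: about 0.4 to 0.5 N m pushes it upright (4 to 6 N at its top); it leans back when let go.
- square_grip (a point): Point in the wooden grip of the flanged square, 65 mm above its underside; z up, +x to the blade. The square (0.35 kg) stands on its steel foot: 130 (x) x 36 (y) x 8 mm, centred under this point. Grip: upright block 36 mm (x) x 18 mm thick (y; grasp across y), 8 to 85 mm up. Blade: 10 mm thick, 22 wide, 90 mm high, its outer upright edge flush with the foot's +x end, 65 mm away; this end goes to the post.
- square_heel (a point): Heel of the square: middle of the bottom edge of its +x end, 65 mm in +x and 65 mm below square_grip, same axes. It belongs at point corner. The bare metal drags: friction on plate and post takes 0.5 to 1 times the push, so pressing down hard early stops the sliding, and pushing hard on the post takes up part of the downward press.
- offcut_center (a point): Centre of the loose aluminium bar offcut, 42 mm long (x) x 22 mm (y) x 22 mm high, 60 g, lying on the base plate 88 to 112 mm before the post.
- tray_in (a point): Centre of the inner floor (5 mm above the bench) of the open grey plastic scrap tray, outer 110 mm (x) x 120 mm (y), 35 mm high, walls 4 mm. Fixed to the bench; it and the square swap places between starts.
- plate: The fixed base plate; origin on the bench 12 mm below point corner, same axes.
- post_top (a point): Top of the inner face of the post, mid-width, 95 mm from point corner along the leaning post; moves with it.
- square: The flanged square; origin at the middle of its foot's underside, 65 mm below square_grip, same axes.
- offcut: The offcut; origin at the middle of its underside.
- nut: Bystander: steel hex nut, 28 mm across, 13 mm high, between the tray's and the square's places. Leave alone.
- tape: Bystander: grey tape measure, 35 x 70 x 60 mm high. Leave alone.
- driver: Bystander: black screwdriver lying on the bench. Leave alone.
- bracket: Bystander: small bare L bracket of steel sheet, 60 x 40 x 64 mm high (no wooden grip). Leave alone.
- collar: Bystander: steel ring, 48 mm across, 20 mm high. Leave alone.
- tube: Bystander: lying aluminium rod, 28 mm thick, 160 mm long. Leave alone.
- oil: Bystander: white bottle, 60 mm across, 170 mm tall. Leave alone.

How it is judged:
On the way:
1. the offcut lies in the tray, released (x of offcut_center in the frame of tray_in between -0.052 and 0.052 m and y of offcut_center in the frame of tray_in between -0.057 and 0.057 m and z of offcut_center in the frame of tray_in below 0.028 m and contact force between the fingers and offcut below 0.1 N), for 0.2 s.
At the end, for the whole second after the job is handed in: Offcut released in the tray. Post and square upright within 0.025 rad, square in line with the plate within 0.06 rad, heel at the corner within 4 mm (18 mm sideways, 3 mm up), still gripped and at rest, pressing on the post with over 3 N and on the plate with over 5 N (weight included) (all of step 1 and linear speed of offcut below 0.02 m/s and value of joint post between -0.025 and 0.025 rad and angle between square_grip's own z axis and vertical below 0.025 rad and angle between the x axis of square_grip and the x axis of corner, either way round below 0.06 rad and x of square_heel in the frame of corner between -0.004 and 0.004 m and y of square_heel in the frame of corner between -0.018 and 0.018 m and z of square_heel in the frame of corner below 0.003 m and contact force between square and post above 3 N and contact force between square and plate above 5 N and contact force between the fingers and square above 3 N and linear speed of square below 0.01 m/s); the arm keeps its last pose, push and grip.
It fails at once if a bystander is moved by more than 30 mm (distance of any of nut, tape, driver, bracket, collar, tube, oil from where it was at the start of the episode above 0.03 m).
It fails at once if the square is tipped over or dropped on its side (angle between square_grip's own z axis and vertical above 0.6 rad).
It also fails if it takes over 72 s, if anything falls off the work surface, if the arm or the gripper's body presses on something with over 40 N, if the wrist force passes 120 N, or if a joint passes its speed limit or range.

## Working session

There is one attempt and no reset: what is moved stays moved. The work goes in short steps, Python scripts to look and compute and a tool call to move; the robot and the scene stay as the last step left them, time stands still between calls to the robot, and variables do not carry over. Pictures are saved under pics/ and viewed, and the job is handed in when it is done.

Besides the shell and the picture viewer there is one more tool, called after ">>>" as name(argument=value, ...) on one line, values as JSON. carry_out: Moves the arm, as the interface text tells. Its arguments: {"type":"object","properties":{"steps":{"type":"string"},"force":{"type":"number"}},"required":["steps"]}

```bash
ls; mkdir -p pics; python3 - <<'E'
from workcell import *
import cv2
s=state();print(s)
for n in("scene","top","wrist"):
    d=snapshot(n);cv2.imwrite(f"pics/{n}0.png",d["frame"])
    print(n,d["camera_matrix"],d.get("xyz"),d.get("orientation"),d.get("hand_eye"),d.keys())
E
```

```text
pics
{'time': 0.0, 'qpos': array([ 1.07379755e+00,  3.26949711e-01, -1.93574227e-01,  1.05198574e+00,
        8.39833053e-06,  1.43664072e+00]), 'qd': array([ 0.00025878,  0.00027336,  0.00072728,  0.00016333,  0.00119548,
       -0.00112571]), 'tau': array([ 1.44981255e-03, -4.43402159e+01,  2.62439525e+01,  1.57256937e-02,
       -2.35001983e-05,  1.05247045e-05]), 'eef_pos': array([0.19492379, 0.51373558, 0.25550228]), 'eef_rot': array([ 1.80427945e-01,  9.83587832e-01, -8.13066787e-04, -2.69873881e-04]), 'ft_force': array([-0.21042997,  0.1011866 ,  0.19765173]), 'torque': array([-0.02988469,  0.0813286 ,  0.04933169]), 'finger_gap': 0.9975798123914627}
scene [[475.91001881   0.         281.05704914]
 [  0.         475.91001881 203.05500001]
 [  0.           0.           1.        ]] [1.38744696 0.25671709 0.75589375] [0.26152592 0.3489189  0.71418364 0.54754134] None dict_keys(['frame', 'range_z', 'camera_matrix', 'xyz', 'orientation'])
top [[385.6374289    0.         273.531488  ]
 [  0.         385.6374289  207.76586251]
 [  0.           0.           1.        ]] [0.49966968 0.03025355 1.00230175] [ 0.03159197 -0.02655128 -0.70446235  0.7085406 ] None dict_keys(['frame', 'range_z', 'camera_matrix', 'xyz', 'orientation'])
wrist [[339.80487801   0.         282.6133466 ]
 [  0.         339.80487801 206.53605936]
 [  0.           0.           1.        ]] None None [[ 1.41484034e-03  9.50347358e-01  3.11187880e-01  7.99268617e-02]
 [ 9.99998964e-01 -1.26191069e-03 -6.92782071e-04  1.41550649e-03]
 [-2.65692298e-04  3.11188538e-01 -9.50348159e-01 -1.16369140e-01]
 [ 0.00000000e+00  0.00000000e+00  0.00000000e+00  1.00000000e+00]] dict_keys(['frame', 'range_z', 'camera_matrix', 'hand_eye'])
```

View pics/scene0.png

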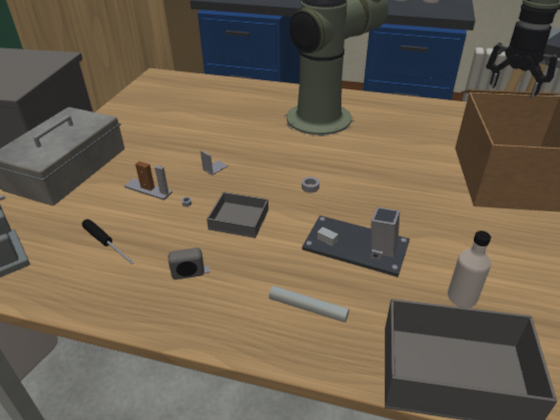

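View pics/top0.png

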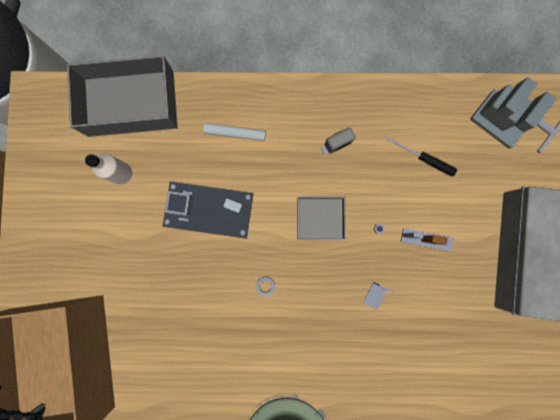

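View pics/wrist0.png

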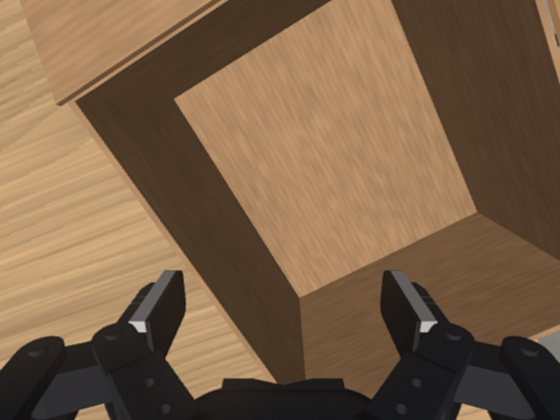

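The scene view shows the plate and post at (355,245), tray at (238,214) and square at (148,180). In the top view the plate is at (207,210), offcut at (232,206), tray at (320,218), nut at (378,229) and square at (427,240). Next I'll measure them.

```bash
cat > h.py <<'E'
import numpy as np,cv2
from scipy.spatial.transform import Rotation as R
from workcell import *
def pose(d,s=None):
    if "hand_eye" in d:
        T=np.eye(4);T[:3,:3]=R.from_quat(s["eef_rot"]).as_matrix();T[:3,3]=s["eef_pos"]
        T=T@np.array(d["hand_eye"]);return T[:3,:3],T[:3,3]
    return R.from_quat(d["orientation"]).as_matrix(),np.array(d["xyz"])
def rays(d,px,s=None):
    K=d["camera_matrix"];Rc,t=pose(d,s);px=np.atleast_2d(px).astype(float)
    v=np.c_[(px[:,0]-K[0,2])/K[0,0],-(px[:,1]-K[1,2])/K[1,1],-np.ones(len(px))]
    return v@Rc.T,t
def onplane(d,px,z,s=None):
    v,t=rays(d,px,s);return t+v*((z-t[2])/v[:,2])[:,None]
def cloud(d,s=None):
    h,w=d["range_z"].shape;u,v=np.meshgrid(np.arange(w),np.arange(h))
    r,t=rays(d,np.c_[u.ravel(),v.ravel()],s)
    return (t+r*d["range_z"].reshape(-1,1)).reshape(h,w,3)
def proj(d,P,s=None):
    K=d["camera_matrix"];Rc,t=pose(d,s);q=(np.atleast_2d(P)-t)@Rc
    return np.c_[K[0,0]*q[:,0]/-q[:,2]+K[0,2],K[1,1]*-q[:,1]/-q[:,2]+K[1,2]]
def rect(mask,d,z,s=None):
    c=max(cv2.findContours(mask.astype(np.uint8),cv2.RETR_EXTERNAL,cv2.CHAIN_APPROX_NONE)[0],key=cv2.contourArea)
    p=onplane(d,c[:,0,:],z,s)[:,:2]
    r=cv2.minAreaRect((p*1000).astype(np.float32));return r,cv2.boxPoints(r)
E
python3 - <<'E'
from h import *
d=snapshot("top");np.savez("top0.npz",**d)
f=d["frame"]
X=cloud(d);z=X[...,2]
print("bench z",np.median(z[255:275,180:250]))
cv2.imwrite("pics/topA.png",cv2.resize(f[160:270,140:260],None,fx=6,fy=5.4,interpolation=cv2.INTER_NEAREST))
cv2.imwrite("pics/topB.png",cv2.resize(f[180:270,290:460],None,fx=4.7,fy=4.7,interpolation=cv2.INTER_NEAREST))
for nm,(a,b,c,e) in {"plate":(170,250,150,265),"tray":(185,250,285,355),"sq":(220,260,390,465)}.items():
    zz=z[a:b,c:e];print(nm,np.histogram(zz,bins=[-.01,.004,.008,.016,.025,.03,.04,.06,.08,.1,.12])[0])
def rz(a,b,c,e,lo,hi,zp):
    m=np.zeros(z.shape,bool);m[a:b,c:e]=(z[a:b,c:e]>lo)&(z[a:b,c:e]<hi);print(rect(m,d,zp))
rz(170,250,150,265,.006,.2,.012)
rz(170,250,210,250,.026,.05,.034)
rz(185,250,285,355,.02,.05,.035)
rz(220,260,390,465,.004,.2,.008)
E
```

```text
bench z 0.0006471717113689657
plate [5056  186 2990  141   25  211   25   28   25  477]
tray [3042  953  121   45   19  346    3    0    0    0]
sq [2239  241  209   16   12   21   41   47  161    0]
(((577.0588989257812, 209.029296875), (222.7177734375, 119.75601196289062), 82.12364196777344), array([[502.48563, 106.92639],
       [621.1119 ,  90.51553],
       [651.6322 , 311.1322 ],
       [533.0059 , 327.54306]], dtype=float32))
(((586.0332641601562, 141.8907470703125), (42.725093841552734, 22.019437789916992), 68.49713897705078), array([[567.9595 , 126.05063],
       [588.4463 , 117.97946],
       [604.10706, 157.73087],
       [583.62024, 165.80203]], dtype=float32))
(((555.7680053710938, -83.33990478515625), (108.09821319580078, 118.79704284667969), 0.3022941052913666), array([[ 501.40625 ,  -24.227375],
       [ 502.03308 , -143.02275 ],
       [ 610.12976 , -142.45244 ],
       [ 609.5029  ,  -23.657059]], dtype=float32))
(((501.06317138671875, -355.8921813964844), (134.8881072998047, 40.218135833740234), 79.47952270507812), array([[ 468.97775, -418.53082],
       [ 508.51984, -425.87415],
       [ 533.14856, -293.25354],
       [ 493.6065 , -285.91022]], dtype=float32))
```

View pics/topA.png

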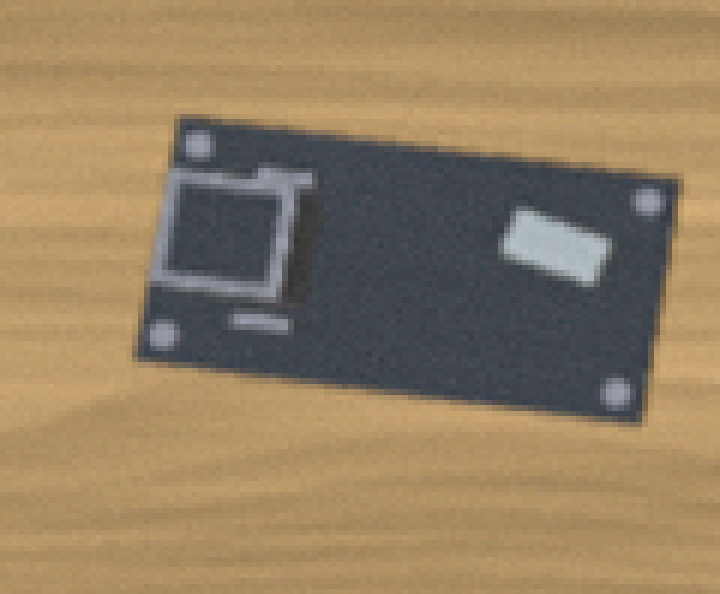

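View pics/topB.png

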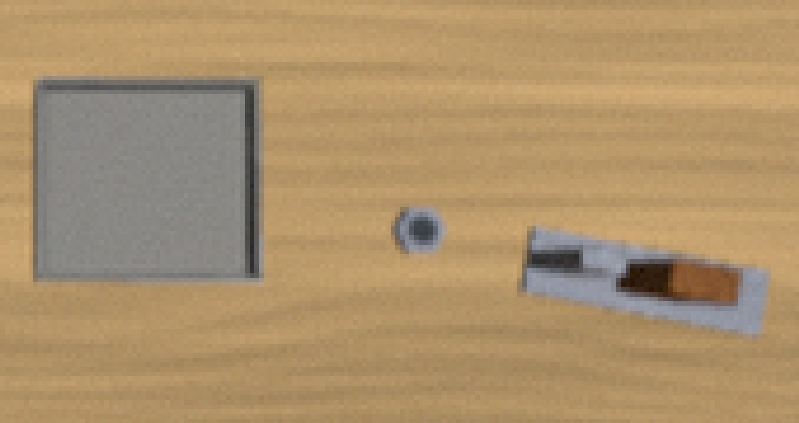

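The offcut lies at a slight angle on the plate, and the square's blade end points left (+y), towards the post. I'll check obstacle heights near the start.

```bash
python3 - <<'E'
from h import *
d=dict(np.load("top0.npz"));X=cloud(d)
b=X[290:420,0:120];print("box max z",np.percentile(b[...,2][d["range_z"][290:420,0:120]>0],[50,80,90,95,99]))
m=(b[...,2]>.03)&(b[...,2]<.3);print(b[m].min(0),b[m].max(0))
b=X[145:190,80:140];m=(b[...,2]>.03);print("oil",b[m].min(0),b[m].max(0))
b=X[180:240,155:205];m=(b[...,2]>.09)&(b[...,2]<.13);print("post top",b[m].mean(0),m.sum())
s=state()
Rt=R.from_quat(s["eef_rot"]).as_matrix()
print(Rt.T@(np.array([.586,.142,.20])-s["eef_pos"]),Rt)
E
```

```text
box max z [0.00778204 0.10854011 0.1585234  0.17990407 0.31072997]
[0.06193241 0.43122986 0.03003171] [0.35769961 0.70979132 0.29991324]
oil [0.49966968 0.03025355 0.03010883] [0.70169759 0.46289532 1.00230175]
post top [0.58376926 0.26150411 0.10949127] 489
[-0.49749435 -0.20891543  0.05598092] [[-9.34900591e-01  3.54909396e-01 -4.52128887e-04]
 [ 3.54909671e-01  9.34900153e-01 -9.10999062e-04]
 [ 9.93732379e-05 -1.01215848e-03 -9.99999483e-01]]
```

>>> carry_out(steps="-0.25 -0.1 0 45 0.08; -0.25 -0.1 0 45 0.08; -0.25 -0.1 0 45 0.08; -0.25 -0.1 0 45 0.08; -0.25 -0.1 0 45 0.08; -0.25 -0.1 0 45 0.08; -0.497 -0.209 0.056 90 0.08; -0.497 -0.209 0.056 90 0.08; -0.497 -0.209 0.056 90 0.08; -0.497 -0.209 0.056 90 0.08; -0.497 -0.209 0.056 90 0.08; -0.497 -0.209 0.056 90 0.08")

```text
time: 1.2
eef_pos: [0.5553, 0.1711, 0.208]
eef_rot: [0.804, 0.594, -0.0, 0.0]
ft_force: [0.5, 1.3, 0.8]
finger_gap: 0.938
```

>>> carry_out(steps="0 0 0 5 0.06; 0 0 0 5 0.06; 0 0 0 5 0.06")

```text
time: 1.45
eef_pos: [0.5548, 0.1708, 0.2074]
eef_rot: [0.829, 0.559, -0.001, -0.0]
ft_force: [-0.1, 0.2, 0.5]
finger_gap: 0.701
```

```bash
python3 - <<'E'
from h import *
s=state();d=snapshot("wrist");cv2.imwrite("pics/w1.png",d["frame"])
print(s["time"],s["eef_pos"],s["qpos"],R.from_quat(s["eef_rot"]).as_matrix().round(3),s["ft_force"])
np.savez("w1.npz",**d);X=cloud(d,s)
np.savez("s1.npz",eef_pos=s["eef_pos"],eef_rot=s["eef_rot"])
z=X[...,2];m=(z>.027)&(z<.05)
n,l,st,c=cv2.connectedComponentsWithStats(m.astype(np.uint8))
for i in range(1,n):
    if st[i,4]>300: print(st[i],rect(l==i,d,.034,s))
E
```

```text
1.45 [0.55482394 0.1707811  0.20742846] [ 1.71627755e-01  4.19232411e-01 -1.83612667e-01  9.70258307e-01
 -3.02936659e-04  2.12654223e+00] [[ 0.375  0.927 -0.002]
 [ 0.927 -0.375 -0.001]
 [-0.001 -0.002 -1.   ]] [-0.11377839  0.17166362  0.4895166 ]
[ 315  183   26   46 1112] (((586.4935302734375, 143.7964630126953), (42.67786407470703, 22.01336097717285), 68.86061096191406), array([[568.5319  , 127.86294 ],
       [589.0639  , 119.924095],
       [604.45514 , 159.72998 ],
       [583.92316 , 167.66882 ]], dtype=float32))
[528 346  32  36 704] (((742.00537109375, -105.36962890625), (37.50613784790039, 34.11089324951172), 31.446210861206055), array([[ 717.10876 , -100.60254 ],
       [ 734.9043  , -129.70358 ],
       [ 766.902   , -110.13672 ],
       [ 749.10645 ,  -81.035675]], dtype=float32))
[304 348  60  31 466] (((535.0582885742188, -23.42289161682129), (67.06259155273438, 15.72445297241211), 3.3306877613067627), array([[501.12683 , -17.522072],
       [502.0404  , -33.219963],
       [568.98975 , -29.323711],
       [568.0762  , -13.62582 ]], dtype=float32))
```

>>> carry_out(steps="-0.014 0.04 0.06 -0.7 0.05; -0.014 0.04 0.06 -0.7 0.05; -0.014 0.04 0.1 -0.7 0.05; -0.014 0.04 0.13 -0.7 0.05; -0.014 0.04 0.15 -0.7 0.05; -0.014 0.04 0.1665 -0.7 0.05; -0.014 0.04 0.1665 -0.7 0.05; -0.014 0.04 0.1665 -0.7 0.05; -0.014 0.04 0.1665 -0.7 0.05", force=40)

```text
time: 2.25
eef_pos: [0.5866, 0.1446, 0.0427]
eef_rot: [0.825, 0.566, -0.0, 0.0]
ft_force: [0.8, 0.0, 0.5]
finger_gap: 0.588
```

```bash
python3 - <<'E'
from h import *
s=state();d=snapshot("wrist");cv2.imwrite("pics/w2.png",d["frame"])
Rt=R.from_quat(s["eef_rot"]).as_matrix();print(s["eef_pos"],Rt.T@(np.array([.5863,.143,.041])-s["eef_pos"]))
E
```

```text
[0.58663521 0.14455991 0.04273671] [-0.00157559  0.00024856  0.00173713]
```

View pics/w2.png

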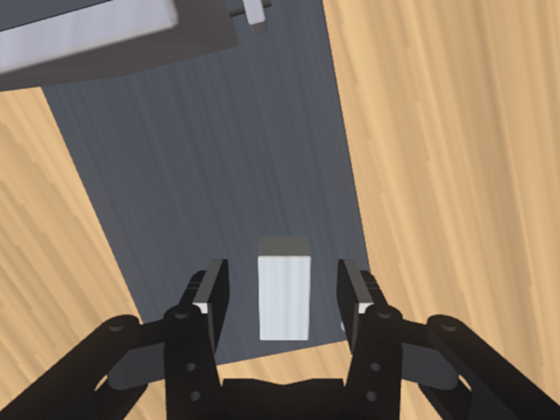

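The offcut at (284,290) sits square between the pads, so I'll close and lift.

>>> carry_out(steps="-0.001 0 0.0015 0 0.03; -0.001 0 0.0015 0 0.012; -0.001 0 0.0015 0 0.012; -0.001 0 0.0015 0 0.012; -0.001 0 0.0015 0 0.012; -0.001 0 0.0015 0 0.012; -0.001 0 0.0015 0 0.012; -0.001 0 0.0015 0 0.012", force=40)

```text
time: 2.97
eef_pos: [0.5879, 0.1436, 0.0431]
eef_rot: [0.825, 0.565, 0.002, 0.001]
ft_force: [-1.2, 0.9, 7.0]
finger_gap: 0.241
```

>>> carry_out(steps="0 0 -0.04 0 0.012; 0 0 -0.08 0 0.012; 0 0 -0.08 0 0.012; 0 0 -0.08 0 0.012")

```text
time: 3.3
eef_pos: [0.5898, 0.1438, 0.1261]
eef_rot: [0.825, 0.565, 0.004, 0.002]
ft_force: [0.3, -0.6, -1.8]
finger_gap: 0.246
```

```bash
python3 - <<'E'
from h import *
s=state();d=snapshot("wrist");cv2.imwrite("pics/w3.png",d["frame"])
Rt=R.from_quat(s["eef_rot"]).as_matrix();print(s["eef_pos"],s["qpos"],s["finger_gap"],Rt.T@(np.array([.556,-.083,.036])-s["eef_pos"]))
E
```

```text
[0.58981887 0.1437953  0.1261245 ] [ 1.17569462e-01  5.33475952e-01 -2.23450160e-01  8.04053495e-01
  6.31204195e-05  2.05722025e+00] 0.24562580181938715 [-0.22415178  0.04944926  0.08951535]
```

View pics/w3.png

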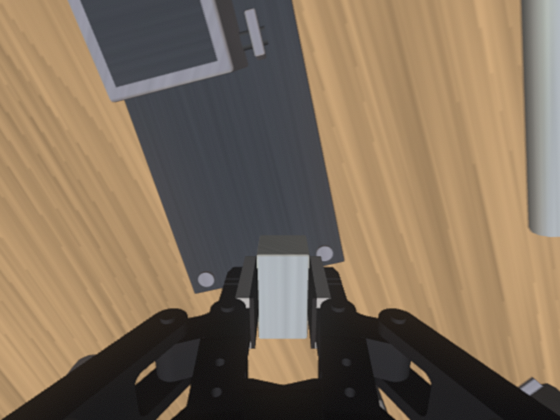

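Offcut held, centred between the pads at (283,290). On to the tray.

>>> carry_out(steps="-0.224 0.049 0 0 0.012; -0.224 0.049 0 0 0.012; -0.224 0.049 0 0 0.012; -0.224 0.049 0 0 0.012; -0.224 0.049 0 0 0.012; -0.224 0.049 0 0 0.012; -0.224 0.049 0.03 0 0.012; -0.224 0.049 0.06 0 0.012; -0.224 0.049 0.084 0 0.012; -0.224 0.049 0.084 0 0.012; -0.224 0.049 0.084 0 0.012; -0.224 0.049 0.084 0 0.012")

```text
time: 4.35
eef_pos: [0.5524, -0.0826, 0.0389]
eef_rot: [0.825, 0.565, 0.002, 0.0]
ft_force: [0.4, 0.4, -1.2]
finger_gap: 0.249
```

```bash
python3 - <<'E'
from h import *
s=state();d=snapshot("wrist");cv2.imwrite("pics/w4.png",d["frame"])
Rt=R.from_quat(s["eef_rot"]).as_matrix();print(s["eef_pos"],s["ft_force"],s["finger_gap"],Rt.T@(np.array([.556,-.083,.038])-s["eef_pos"]))
E
```

```text
[ 0.55239947 -0.08259778  0.03891803] [ 0.41127172  0.37073089 -1.15499956] 0.24896044928530112 [0.00092077 0.00350121 0.00092849]
```

View pics/w4.png

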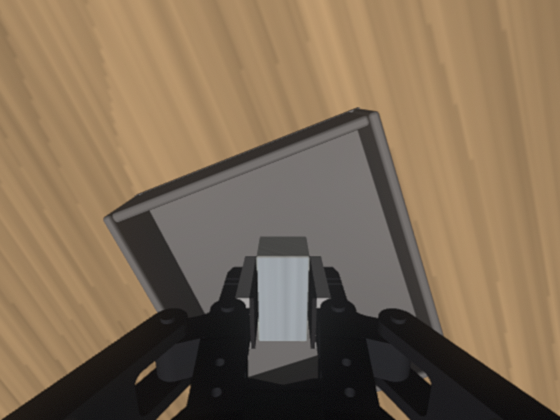

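The offcut is inside the tray, so I'll open a little and lift.

>>> carry_out(steps="0 0 0 0 0.03; 0 0 0 0 0.035; 0 0 0 0 0.04; 0 0 0 0 0.04; 0 0 0 0 0.04; 0 0 -0.04 0 0.04; 0 0 -0.08 0 0.05; 0 0 -0.12 0 0.05; 0 0 -0.16 0 0.05; 0 0 -0.16 0 0.05; 0 0 -0.16 0 0.05")

```text
time: 5.32
eef_pos: [0.5542, -0.0834, 0.2026]
eef_rot: [0.825, 0.566, 0.004, 0.003]
ft_force: [-0.7, 0.9, -0.9]
finger_gap: 0.587
```

```bash
python3 - <<'E'
from h import *
s=state();d=snapshot("wrist");cv2.imwrite("pics/w5.png",d["frame"])
t=snapshot("top");cv2.imwrite("pics/t5.png",t["frame"])
Rt=R.from_quat(s["eef_rot"]).as_matrix()
# over square: place camera ahead; go to TCP about 60mm behind its middle
print(s["eef_pos"],s["ft_force"],s["finger_gap"],Rt.round(3),Rt.T@(np.array([.49,-.385,.20])-s["eef_pos"]))
E
```

```text
[ 0.55420151 -0.08338008  0.20256334] [-0.73957815  0.86750197 -0.8790097 ] 0.5868469713319762 [[ 0.36   0.933  0.011]
 [ 0.933 -0.36  -0.001]
 [ 0.003  0.01  -1.   ]] [-0.30450027  0.04876618  0.00210352]
```

View pics/w5.png

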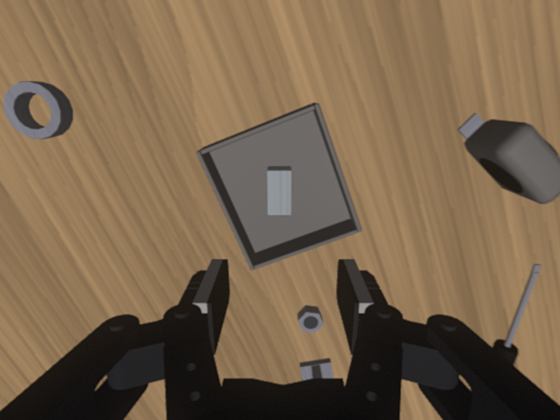

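The offcut lies free in the tray at (278,190). I'll go and look at the square.

>>> carry_out(steps="-0.373 0.067 0.002 -10.5 0.06; -0.373 0.067 0.002 -10.5 0.06; -0.373 0.067 0.002 -10.5 0.06; -0.373 0.067 0.002 -10.5 0.06; -0.373 0.067 0.002 -10.5 0.06; -0.373 0.067 0.002 -10.5 0.06; -0.373 0.067 0.002 -10.5 0.06; -0.373 0.067 0.002 -10.5 0.06; -0.373 0.067 0.002 -10.5 0.06; -0.373 0.067 0.002 -10.5 0.06; -0.373 0.067 0.002 -10.5 0.06; -0.373 0.067 0.002 -10.5 0.06")

```text
time: 6.42
eef_pos: [0.4788, -0.4537, 0.1938]
eef_rot: [0.77, 0.638, 0.002, -0.002]
ft_force: [-0.1, -0.1, 0.2]
finger_gap: 0.705
```

```bash
python3 - <<'E'
from h import *
s=state();d=snapshot("wrist");cv2.imwrite("pics/w6.png",d["frame"])
print(s["eef_pos"],s["finger_gap"],R.from_quat(s["eef_rot"]).as_matrix().round(4),s["qd"].round(3))
X=cloud(d,s);z=X[...,2]
np.savez("w6.npz",X=X,**d)
m=(z>.079)&(z<.1);m[:, :200]=0
n,l,st,c=cv2.connectedComponentsWithStats(m.astype(np.uint8))
for i in range(1,n):
    if st[i,4]>100: print("hi",st[i],X[l==i].mean(0)); 
m=(z>.005)&(z<.1)
n,l,st,c=cv2.connectedComponentsWithStats(m.astype(np.uint8))
for i in range(1,n):
    if st[i,4]>300: print("foot",st[i],X[l==i].min(0),X[l==i].max(0))
E
```

```text
[ 0.4788008  -0.45371316  0.19377478] 0.705479261687466 [[ 1.852e-01  9.827e-01  1.200e-03]
 [ 9.827e-01 -1.852e-01  5.100e-03]
 [ 5.200e-03  3.000e-04 -1.000e+00]] [ 0.035 -0.025 -0.014  0.005  0.     0.   ]
hi [ 278   34   30   62 1760] [ 0.50318989 -0.3566596   0.08336813]
hi [ 406  303  103   22 1472] [ 0.59786484 -0.5525037   0.08941982]
hi [ 207  311  149   27 2598] [ 0.4624702  -0.53633304  0.09029753]
foot [ 268    0   45  152 6464] [ 0.47465895 -0.42368656  0.00500799] [ 0.53015835 -0.30078531  0.08657054]
foot [ 490    0   70  127 4092] [ 0.66587705 -0.43356842  0.00503944] [ 0.71315061 -0.34112865  0.02672954]
foot [ 369  261  140   64 5008] [ 0.5489622  -0.56189621  0.00502249] [ 0.63248258 -0.54620231  0.09996821]
foot [ 207  267  149   71 8374] [ 0.39811629 -0.54537872  0.00501459] [ 0.52847945 -0.52768291  0.09999504]
foot [ 121  277   59   51 1102] [ 0.33376718 -0.5253491   0.00505117] [ 0.36006687 -0.51908066  0.08583233]
```

View pics/w6.png

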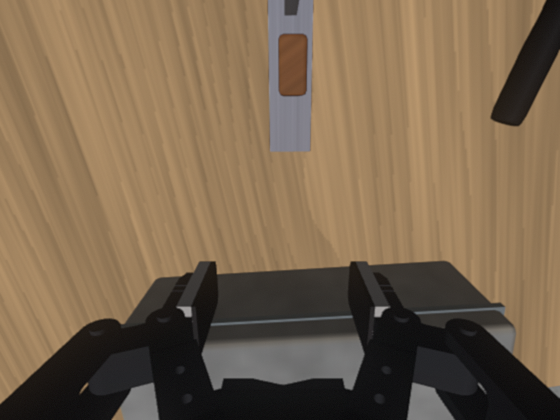

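Grip top at (293,65) and the foot is seen end-on. Now for the grip's exact position and yaw.

```bash
python3 - <<'E'
from h import *
s=state();d=snapshot("wrist");f=d["frame"].astype(int)
m=(f[...,2]-f[...,0]>55);m[:20]=0;m[110:]=0;m[:,:270]=0;m[:,315:]=0
m&=(f[...,2]<175)
X=cloud(d,s);z=X[...,2]
g=np.zeros_like(m);g[20:105,270:315]=z[20:105,270:315]>.075
r,b=rect(g,d,.085,s);print("grip top",r)
fm=(z>.004)&(z<.1);fm[:,:260]=0;fm[:,320:]=0;fm[160:]=0
# side edges lines at z=.008 using rows 100-148
L=[];Rr=[]
for v in range(100,149):
    u=np.where(fm[v])[0];L.append((u.min(),v));Rr.append((u.max(),v))
for q in(L,Rr):
    p=onplane(d,q,.008,s)[:,:2];vx,vy,x0,y0=cv2.fitLine((p*1000).astype(np.float32),cv2.DIST_HUBER,0,.01,.01).ravel()
    print(np.degrees(np.arctan2(vy,vx)),x0,y0)
Rt=R.from_quat(s["eef_rot"]).as_matrix();P=np.r_[np.array(r[0])/1000,.064]
print(s["eef_pos"],Rt.T@(P-s["eef_pos"]),np.degrees(np.arctan2(Rt[1,0],Rt[0,0])))
E
```

```text
grip top ((502.7233581542969, -357.3267517089844), (35.191612243652344, 18.40585708618164), 78.32059478759766)
78.79096 479.07617 -392.2023
80.84837 512.92365 -400.37973
[ 0.47933183 -0.45291925  0.19437319] [0.09763108 0.00533385 0.13085098] 79.41064901448968
```

>>> carry_out(steps="0.0976 0.0053 0.02 0 0.05; 0.0976 0.0053 0.02 0 0.05; 0.0976 0.0053 0.02 0 0.05; 0.0976 0.0053 0.05 0 0.05; 0.0976 0.0053 0.08 0 0.05; 0.0976 0.0053 0.11 0 0.05; 0.0976 0.0053 0.13 0 0.05; 0.0976 0.0053 0.13 0 0.05; 0.0976 0.0053 0.13 0 0.05; 0.0976 0.0053 0.13 0 0.05")

```text
time: 7.35
eef_pos: [0.5041, -0.3567, 0.0668]
eef_rot: [0.769, 0.64, 0.002, -0.0]
ft_force: [0.4, -0.2, 0.3]
finger_gap: 0.583
```

```bash
python3 - <<'E'
from h import *
s=state();d=snapshot("wrist");cv2.imwrite("pics/w7.png",d["frame"])
Rt=R.from_quat(s["eef_rot"]).as_matrix();P=np.array([.5027,-.3573,.064])
print(s["eef_pos"],s["ft_force"],Rt.round(4),Rt.T@(P-s["eef_pos"]))
E
```

```text
[ 0.50409837 -0.35667723  0.0668095 ] [ 0.40170009 -0.23351875  0.28078135] [[ 0.1814  0.9834  0.0033]
 [ 0.9834 -0.1814  0.0029]
 [ 0.0034  0.0027 -1.    ]] [-0.00087568 -0.00126979  0.0028031 ]
```

View pics/w7.png

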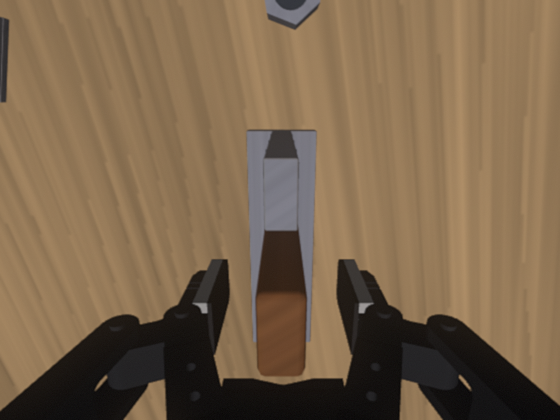

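The grip at (281,330) is centred between the pads, blade ahead. Closing.

>>> carry_out(steps="-0.001 -0.001 0.001 0 0.03; -0.001 -0.001 0.001 0 0.01; -0.001 -0.001 0.001 0 0.01; -0.001 -0.001 0.001 0 0.01; -0.001 -0.001 0.001 0 0.01; -0.001 -0.001 0.001 0 0.01; -0.001 -0.001 0.001 0 0.01; -0.001 -0.001 0.001 0 0.01; -0.001 -0.001 0.001 0 0.01", force=80)

```text
time: 8.15
eef_pos: [0.5039, -0.3589, 0.0678]
eef_rot: [0.769, 0.64, 0.002, 0.002]
ft_force: [-1.6, 0.6, 6.7]
finger_gap: 0.201
```

>>> carry_out(steps="0 0 -0.02 0 0.01; 0 0 -0.05 0 0.01; 0 0 -0.08 0 0.01; 0 0 -0.08 0 0.01; 0 0 -0.08 0 0.01")

```text
time: 8.57
eef_pos: [0.5042, -0.3599, 0.1494]
eef_rot: [0.769, 0.639, 0.003, 0.004]
ft_force: [-0.3, -0.6, -3.5]
finger_gap: 0.201
```

```bash
python3 - <<'E'
from h import *
s=state();d=snapshot("wrist");cv2.imwrite("pics/w8.png",d["frame"])
Rt=R.from_quat(s["eef_rot"]).as_matrix()
print(s["eef_pos"],s["ft_force"],s["finger_gap"],Rt.round(4))
E
```

```text
[ 0.50422323 -0.3598556   0.14935067] [-0.34161804 -0.57426826 -3.49290311] 0.20097031524420067 [[ 1.822e-01  9.832e-01  8.700e-03]
 [ 9.833e-01 -1.822e-01 -2.100e-03]
 [-5.000e-04  8.900e-03 -1.000e+00]]
```

View pics/w8.png

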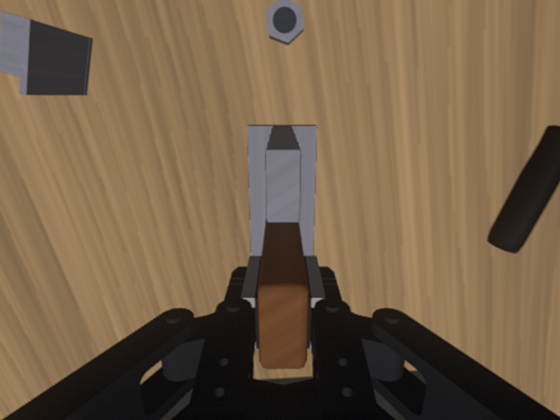

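The square is held, its foot square to the gripper, front edge at row 126. Carrying it high to before the post, a bit slower.

>>> carry_out(steps="0.015 -0.001 0 0 0.01; 0.045 -0.003 0 0 0.01; 0.08 -0.005 0 0 0.01; 0.115 -0.007 0 0 0.01; 0.15 -0.009 0 -1 0.01; 0.185 -0.011 0 -1 0.01; 0.22 -0.013 0 -2 0.01; 0.255 -0.015 0 -2.6 0.01; 0.29 -0.017 0 -2.6 0.01; 0.325 -0.019 0 -2.6 0.01; 0.36 -0.021 0 -2.6 0.01; 0.395 -0.023 0 -2.6 0.01")

```text
time: 9.62
eef_pos: [0.5503, 0.0362, 0.1459]
eef_rot: [0.754, 0.657, 0.001, 0.0]
ft_force: [0.3, -1.2, -3.1]
finger_gap: 0.201
```

```bash
python3 - <<'E'
from h import *
s=state()
Rt=R.from_quat(s["eef_rot"]).as_matrix();P=np.array([.5686,.1482,.15])
print(s["eef_pos"],s["ft_force"],s["qpos"],Rt.round(4),Rt.T@(P-s["eef_pos"]),np.degrees(np.arctan2(Rt[1,0],Rt[0,0])))
E
```

```text
[0.55031432 0.03619501 0.14589027] [ 0.2590071  -1.16447932 -3.10898021] [-6.87097066e-02  4.25930994e-01 -3.48034291e-01  7.95135901e-01
  1.04737540e-03  1.63961433e+00] [[ 1.371e-01  9.906e-01  1.800e-03]
 [ 9.906e-01 -1.371e-01  9.000e-04]
 [ 1.200e-03  1.600e-03 -1.000e+00]] [ 0.11345899  0.00276439 -0.00397348] 82.12034739622185
```

>>> carry_out(steps="0.03 0.001 0 0 0.01; 0.06 0.002 0 0 0.01; 0.085 0.003 0 0 0.01; 0.1 0.003 0.01 0 0.01; 0.108 0.003 0.02 0 0.01; 0.108 0.003 0.03 0 0.01; 0.108 0.003 0.04 0 0.01; 0.108 0.003 0.05 0 0.01; 0.108 0.003 0.05 0 0.01; 0.108 0.003 0.05 0 0.01")

```text
time: 10.45
eef_pos: [0.5673, 0.1416, 0.0949]
eef_rot: [0.755, 0.656, -0.0, -0.0]
ft_force: [-0.5, -0.2, -2.3]
finger_gap: 0.201
```

```bash
python3 - <<'E'
from h import *
s=state();d=snapshot("wrist");cv2.imwrite("pics/w9.png",d["frame"]);t=snapshot("scene");cv2.imwrite("pics/s9.png",cv2.resize(t["frame"][170:290,270:430],None,fx=5,fy=5))
tp=snapshot("top");cv2.imwrite("pics/t9.png",cv2.resize(tp["frame"][170:250,150:260],None,fx=7,fy=7))
Rt=R.from_quat(s["eef_rot"]).as_matrix()
c=np.array([.5825,.2486,.012]);heel=s["eef_pos"]+Rt@np.array([.0664,0,.0678])
u=np.array([.1375,.99,0]);n=np.array([-.99,.1375,0])
print(s["eef_pos"],s["ft_force"],Rt.round(4),"heel rel",(heel-c)@u,(heel-c)@n,heel[2]-.012)
print("heel px",proj(d,heel,s),"corner px",proj(d,c,s))
X=cloud(d,s)
for v in range(20,260,8): print(v,[tuple(((X[v,q]-c)@u*1000).round(0) for _ in [0])+((X[v,q,2]*1000).round(0),) for q in(255,282,310)])
E
```

```text
[0.56729786 0.14158843 0.09490555] [-0.53013997 -0.22258377 -2.26183493] [[ 1.388e-01  9.903e-01 -7.000e-04]
 [ 9.903e-01 -1.388e-01  4.000e-04]
 [ 3.000e-04 -8.000e-04 -1.000e+00]] heel rel -0.04164133479084811 0.00030652152073115083 0.015128510147089168
heel px [[282.29538966 124.75331054]] corner px [[282.87017742  42.30548656]]
20 [(np.float64(-7.0), np.float64(105.0)), (np.float64(-7.0), np.float64(105.0)), (np.float64(-7.0), np.float64(106.0))]
28 [(np.float64(-9.0), np.float64(105.0)), (np.float64(-9.0), np.float64(106.0)), (np.float64(-9.0), np.float64(105.0))]
36 [(np.float64(-11.0), np.float64(103.0)), (np.float64(-11.0), np.float64(102.0)), (np.float64(-11.0), np.float64(104.0))]
44 [(np.float64(-4.0), np.float64(34.0)), (np.float64(-3.0), np.float64(32.0)), (np.float64(-3.0), np.float64(31.0))]
52 [(np.float64(-5.0), np.float64(11.0)), (np.float64(-5.0), np.float64(11.0)), (np.float64(-5.0), np.float64(12.0))]
60 [(np.float64(-9.0), np.float64(11.0)), (np.float64(-8.0), np.float64(9.0)), (np.float64(-9.0), np.float64(10.0))]
68 [(np.float64(-13.0), np.float64(11.0)), (np.
[... 2190 characters left out ...]
0)), (np.float64(-60.0), np.float64(116.0)), (np.float64(-88.0), np.float64(35.0))]
220 [(np.float64(-93.0), np.float64(34.0)), (np.float64(-62.0), np.float64(116.0)), (np.float64(-93.0), np.float64(33.0))]
228 [(np.float64(-98.0), np.float64(34.0)), (np.float64(-88.0), np.float64(57.0)), (np.float64(-98.0), np.float64(33.0))]
236 [(np.float64(-102.0), np.float64(34.0)), (np.float64(-89.0), np.float64(67.0)), (np.float64(-102.0), np.float64(34.0))]
244 [(np.float64(-107.0), np.float64(34.0)), (np.float64(-88.0), np.float64(76.0)), (np.float64(-108.0), np.float64(33.0))]
252 [(np.float64(-112.0), np.float64(34.0)), (np.float64(-88.0), np.float64(84.0)), (np.float64(-112.0), np.float64(34.0))]
```

View pics/w9.png

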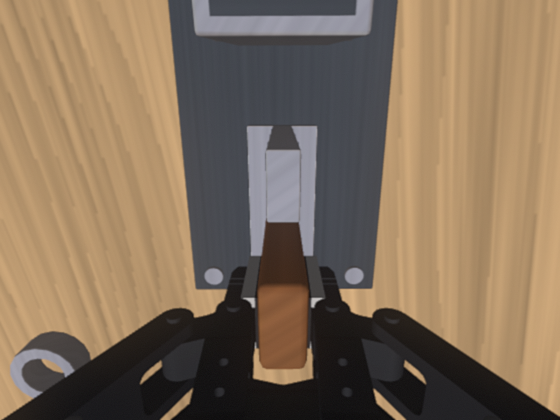

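View pics/s9.png

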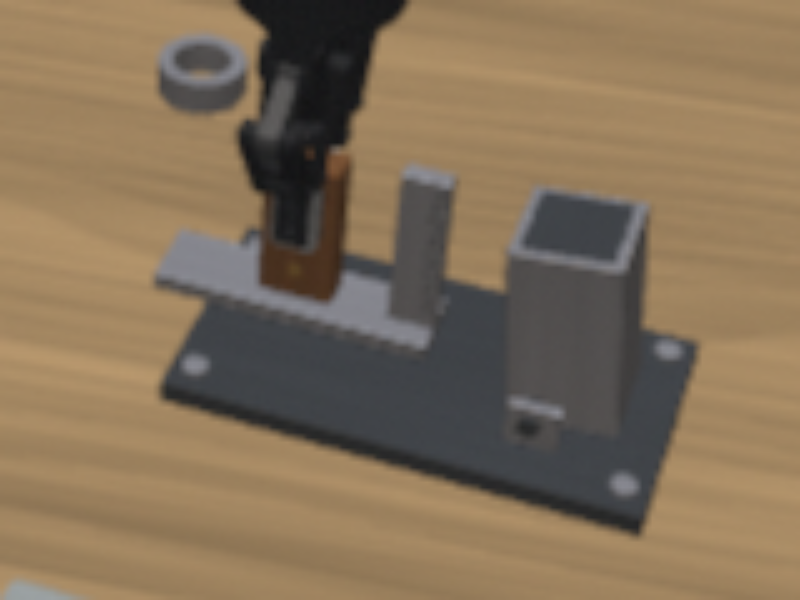

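The wrist view shows the square in line with the plate and centred on the post, heel at about (282,126), about 42 mm short and 15 mm up. Moving to just short of contact.

>>> carry_out(steps="0.01 0 0.004 0 0.01; 0.018 0 0.008 0 0.01; 0.024 0 0.011 0 0.01; 0.026 0 0.012 0 0.01; 0.026 0 0.012 0 0.01; 0.026 0 0.012 0 0.01; 0.026 0 0.012 0 0.01")

```text
time: 11.18
eef_pos: [0.5724, 0.168, 0.0846]
eef_rot: [0.754, 0.656, 0.001, 0.001]
ft_force: [0.2, -0.2, -3.0]
finger_gap: 0.198
```

```bash
cat > st.py <<'E'
from h import *
s=state()
Rt=R.from_quat(s["eef_rot"]).as_matrix()
c=np.array([.5825,.2486,.012]);heel=s["eef_pos"]+Rt@np.array([.0664,0,.0678])
u=np.array([.1375,.99,0]);n=np.array([-.99,.1375,0]);f=np.array(s["ft_force"])
print(s["time"],"heel",((heel-c)@u*1e3).round(1),((heel-c)@n*1e3).round(1),((heel[2]-.012)*1e3).round(1),"F u,n,z",(f@u).round(1),(f@n).round(1),f[2].round(1),"pitch",Rt[2,0].round(4),"roll",Rt[2,1].round(4),"yaw",np.degrees(np.arctan2(Rt[1,0],Rt[0,0])).round(2),"T",np.array(s["torque"]).round(2))
E
python3 st.py
```

```text
11.1833 heel -14.8 -1.3 4.9 F u,n,z -0.2 -0.2 -3.0 pitch 0.0012 roll 0.0026 yaw 82.07 T [-0.01  0.    0.02]
```

>>> carry_out(steps="0.003 0 0.002 0 0.01; 0.006 0 0.004 0 0.01; 0.009 0 0.004 0 0.01; 0.011 0 0.004 0 0.01; 0.011 0 0.004 0 0.01; 0.011 0 0.004 0 0.01")

```text
time: 11.68
eef_pos: [0.5739, 0.1788, 0.0805]
eef_rot: [0.754, 0.656, 0.001, 0.001]
ft_force: [0.2, -1.3, -3.4]
finger_gap: 0.198
```

```bash
python3 st.py
```

```text
11.6833 heel -3.9 -1.3 0.8 F u,n,z -1.3 -0.4 -3.4 pitch 0.0008 roll 0.0026 yaw 82.06 T [-0.49 -0.07 -0.06]
```

>>> carry_out(steps="0.001 0 0 0 0.01; 0.002 0 0 0 0.01; 0.003 0 0 0 0.01; 0.004 0 0 0 0.01; 0.004 0 0 0 0.01; 0.004 0 0 0 0.01; 0.004 0 0 0 0.01")

```text
time: 12.27
eef_pos: [0.5743, 0.1814, 0.0807]
eef_rot: [0.755, 0.656, 0.0, 0.002]
ft_force: [-1.1, -6.6, -0.6]
finger_gap: 0.201
```

```bash
python3 st.py
```

```text
12.2667 heel -1.4 -1.4 0.8 F u,n,z -6.7 0.2 -0.6 pitch -0.0023 roll 0.0029 yaw 82.03 T [-1.47  0.24  0.1 ]
```

```bash
cat > look.py <<'E'
import sys
from h import *
k=sys.argv[1]
s=state();d=snapshot("wrist");cv2.imwrite(f"pics/w{k}.png",cv2.resize(d["frame"][0:240,140:420],None,fx=2.4,fy=2.4));t=snapshot("scene");cv2.imwrite(f"pics/s{k}.png",cv2.resize(t["frame"][170:290,270:430],None,fx=5,fy=5))
X=cloud(d,s);c=np.array([.5825,.2486,.012]);u=np.array([.1375,.99,0]);n=np.array([-.99,.1375,0])
A=(X-c)@u*1e3;N=(X-c)@n*1e3;z=X[...,2]*1e3
m=(z>98)&(z<112)&(A>-25)&(A<5)&(abs(N)<25)
# post top inner edge: per column largest row
m2=(z>95)&(z<112)&(A>-25)&(A<60)&(abs(N)<26)&((abs(N)>13))
v,q=np.where(m2);print("post top min along",np.percentile(A[m2],[0.5,2,5]) if m2.any() else None,"z",np.median(z[m2]) if m2.any() else None)
# lean from post top plane slope
if m2.sum()>200:
    P=np.c_[A[m2],N[m2],np.ones(m2.sum())];co=np.linalg.lstsq(P,z[m2],rcond=None)[0];print("slope",co)
E
python3 look.py 10
```

```text
post top min along [-0.56761091  0.14273501  1.47680336] z 106.06543881835364
slope [ 4.56323880e-03 -9.74498780e-04  1.05965393e+02]
```

View pics/w10.png

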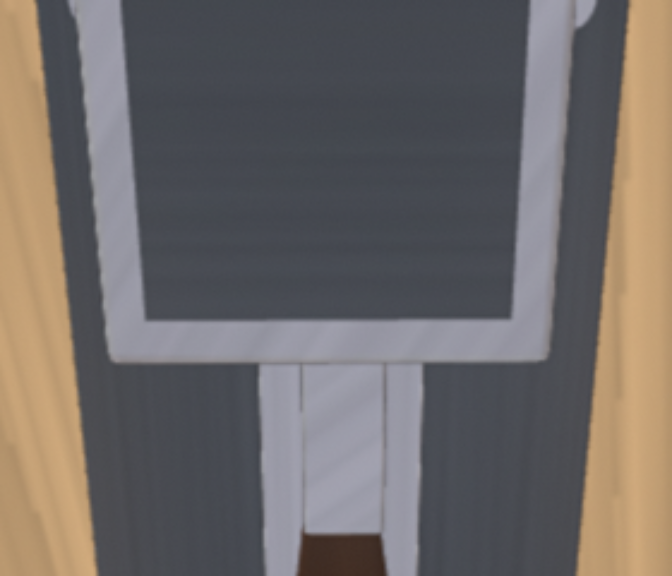

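View pics/s10.png

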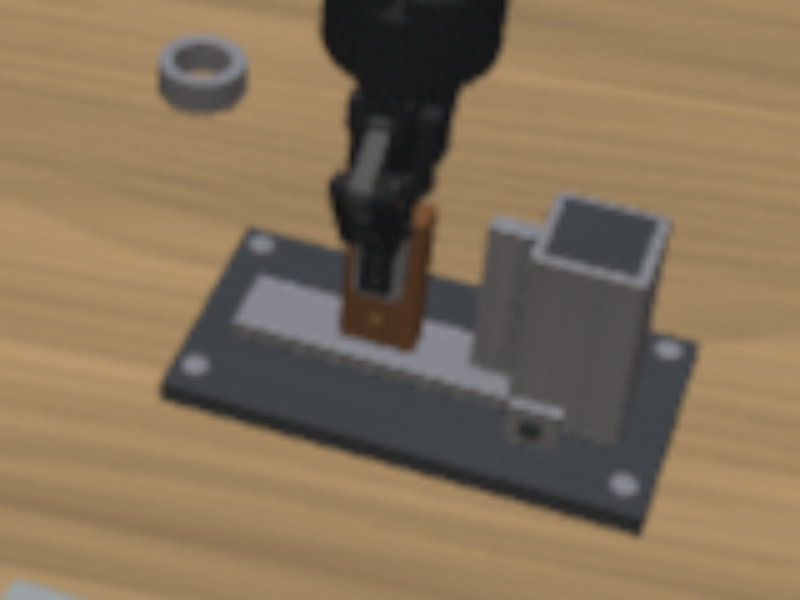

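The post is upright (slope 0.005), its edge at row ~360 against the blade. Now pressing down while keeping the push.

>>> carry_out(steps="0.002 0 0.001 0 0.01; 0.002 0 0.002 0 0.01; 0.002 0 0.003 0 0.01; 0.002 0 0.003 0 0.01; 0.002 0 0.003 0 0.01; 0.002 0 0.003 0 0.01")

```text
time: 12.87
eef_pos: [0.5746, 0.1814, 0.08]
eef_rot: [0.755, 0.656, -0.001, 0.004]
ft_force: [-5.3, -11.7, 14.5]
finger_gap: 0.203
```

```bash
python3 st.py
```

```text
12.8667 heel -1.7 -1.8 -0.2 F u,n,z -12.3 3.6 14.5 pitch -0.0061 roll 0.0042 yaw 81.99 T [-1.81  1.27  0.25]
```

>>> carry_out(steps="0.002 0 0.003 0 0.01; 0.002 0 0.0035 0 0.01; 0.002 0 0.004 0 0.01; 0.002 0 0.004 0 0.01; 0.002 0 0.004 0 0.01; 0.002 0 0.004 0 0.01; 0.002 0 0.004 0 0.01; 0.002 0 0.004 0 0.01")

```text
time: 13.53
eef_pos: [0.5746, 0.1813, 0.0798]
eef_rot: [0.755, 0.656, -0.002, 0.005]
ft_force: [-9.9, -12.8, 26.9]
finger_gap: 0.198
```

```bash
python3 st.py; python3 look.py 11; python3 st.py
```

```text
13.5333 heel -2.1 -2.0 -0.7 F u,n,z -14.0 8.1 26.9 pitch -0.0102 roll 0.0057 yaw 81.94 T [-2.09  2.32  0.25]
post top min along [-0.78194811 -0.03087993  1.24565661] z 106.12342119513264
slope [ 6.84121293e-03 -6.18922900e-04  1.05984930e+02]
13.6333 heel -2.1 -2.0 -0.7 F u,n,z -14.3 8.5 27.5 pitch -0.0102 roll 0.0056 yaw 81.94 T [-2.02  2.33  0.17]
```

View pics/s11.png

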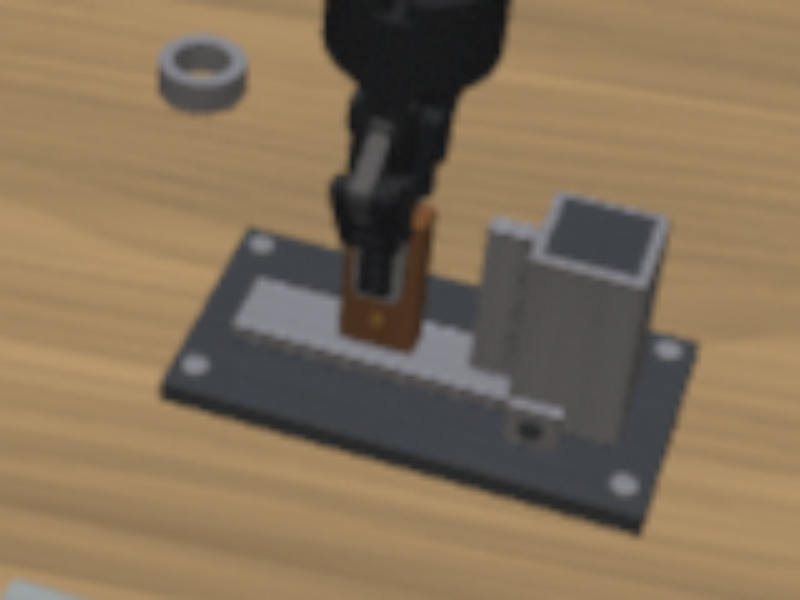

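View pics/w11.png

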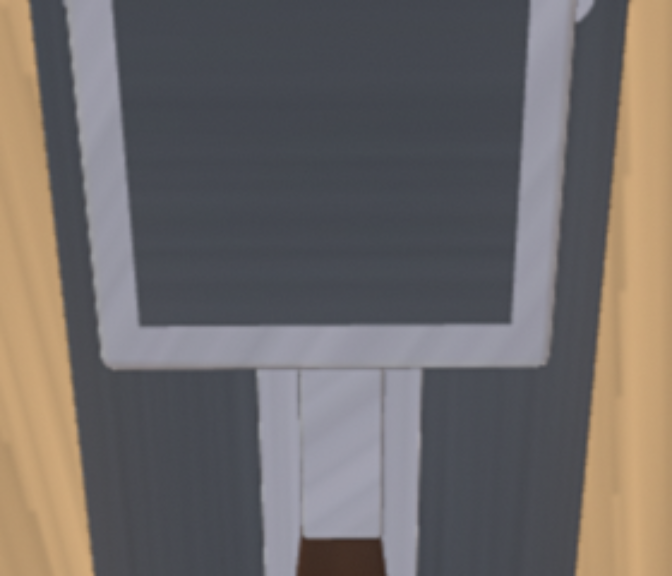

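Forces are good (about 14 N toward the post, 27 N down), but the pitch is creeping. I'll measure the foot's tilt relative to the plate.

```bash
cat > tilt.py <<'E'
from h import *
c=np.array([.5825,.2486,.012]);u=np.array([.1375,.99,0]);n=np.array([-.99,.1375,0])
def fit(m,nm):
    if m.sum()<50: print(nm,"few",m.sum());return
    P=np.c_[A[m],N[m],np.ones(m.sum())];w=np.ones(m.sum(),bool)
    for _ in range(5):
        co=np.linalg.lstsq(P[w],z[m][w],rcond=None)[0];r=z[m]-P@co;w=abs(r)<2
    print(nm,m.sum(),"dz/du %.4f dz/dn %.4f z0 %.2f"%tuple(co),"rms %.2f"%r[w].std(), "A range",np.percentile(A[m],[1,99]).round(1))
s=state();d=snapshot("wrist");X=cloud(d,s);A=(X-c)@u*1e3;N=(X-c)@n*1e3;z=X[...,2]*1e3
fit((z>16)&(z<24)&(A>-120)&(A<-6)&(abs(N+1)<16)&(abs(N+1)>7),"foot")
fit((z>8)&(z<15)&(A>-120)&(A<-4)&(abs(N)>24)&(abs(N)<55),"plate")
fit((z>92)&(z<98+8)&(A>-24)&(A<-4)&(abs(N+1)<4),"bladetop")
m=(z>95)&(z<112)&(A<60)&(A>-10)&(abs(N)<26)&(abs(N)>6);fit(m,"posttop")
# side walls: blade front/post inner face not visible; edge rows
for q in(255,282,310):
    mm=(z[:,q]>100)&(A[:,q]>-12)&(A[:,q]<60);v=np.where(mm)[0]
    if len(v): print(q,"post edge A",A[v.max(),q].round(1),"row",v.max())
E
python3 tilt.py
```

```text
foot 2317 dz/du 0.0004 dz/dn 0.0015 z0 18.80 rms 0.60 A range [-73.6 -16.3]
plate 15452 dz/du 0.0001 dz/dn -0.0015 z0 10.78 rms 0.60 A range [-116.6   -9.2]
bladetop 1715 dz/du -0.0015 dz/dn 0.0050 z0 100.73 rms 0.58 A range [-22.7  -4.2]
posttop 23048 dz/du 0.0107 dz/dn -0.0009 z0 106.01 rms 0.72 A range [-0.6 34.2]
255 post edge A 14.4 row 185
282 post edge A -11.8 row 189
310 post edge A 14.4 row 263
```

The foot is flat (slope 0.0004 against the plate's 0.0001, 8.0 mm above it). The post still shows a lean of about 0.007–0.01, so I'll ease the down press, push further in, then press again.

>>> carry_out(steps="0.002 -0.001 0.001 0 0.01; 0.003 -0.001 0.001 0 0.01; 0.0035 -0.001 0.001 0 0.01; 0.0035 -0.001 0.001 0 0.01; 0.0035 -0.001 0.001 0 0.01; 0.0035 -0.001 0.001 0 0.01; 0.0035 -0.001 0.002 0 0.01; 0.0035 -0.001 0.003 0 0.01; 0.0035 -0.001 0.003 0 0.01; 0.0035 -0.001 0.003 0 0.01; 0.0035 -0.001 0.003 0 0.01; 0.0035 -0.001 0.003 0 0.01")

```text
time: 14.68
eef_pos: [0.5744, 0.1816, 0.08]
eef_rot: [0.755, 0.655, -0.003, 0.008]
ft_force: [-7.6, -16.6, 20.1]
finger_gap: 0.202
```

```bash
python3 st.py; python3 tilt.py; python3 look.py 12; python3 st.py
```

```text
14.6833 heel -2.2 -2.0 -0.9 F u,n,z -17.5 5.2 20.1 pitch -0.0164 roll 0.0083 yaw 81.85 T [-2.49  1.66  0.28]
foot 2312 dz/du -0.0044 dz/dn -0.0023 z0 18.73 rms 0.62 A range [-73.8 -16.4]
plate 15355 dz/du 0.0003 dz/dn -0.0016 z0 10.78 rms 0.60 A range [-116.7   -8.8]
bladetop 1694 dz/du 0.0003 dz/dn 0.0087 z0 100.77 rms 0.58 A range [-22.5  -4.2]
posttop 23134 dz/du 0.0061 dz/dn -0.0013 z0 106.00 rms 0.72 A range [-0.1 34.6]
255 post edge A 15.4 row 189
282 post edge A 15.4 row 260
310 post edge A 15.4 row 328
post top min along [-0.30443809  0.39705845  1.69777018] z 106.01207355496345
slope [ 3.72681261e-03 -9.42509759e-04  1.05940375e+02]
14.8333 heel -2.2 -2.0 -0.9 F u,n,z -16.9 5.0 21.1 pitch -0.0164 roll 0.0082 yaw 81.85 T [-2.47  1.67  0.31]
```

```bash
python3 - <<'E'
from h import *
t=snapshot("top");cv2.imwrite("pics/t13.png",t["frame"])
d0=np.load("top0.npz");X=cloud(t);m=np.zeros((420,560),bool);m[195:242,297:346]=(t["frame"][195:242,297:346].min(2)>150)
print(m.sum(),X[m].mean(0) if m.any() else None)
E
python3 st.py
```

```text
166 [ 0.55006799 -0.08688569  0.03607808]
14.8833 heel -2.2 -2.0 -0.9 F u,n,z -16.7 5.0 21.4 pitch -0.0164 roll 0.0082 yaw 81.85 T [-2.48  1.69  0.3 ]
```

View pics/t13.png

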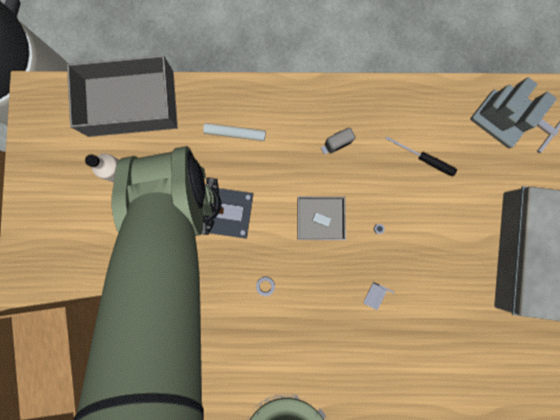

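View pics/w12.png

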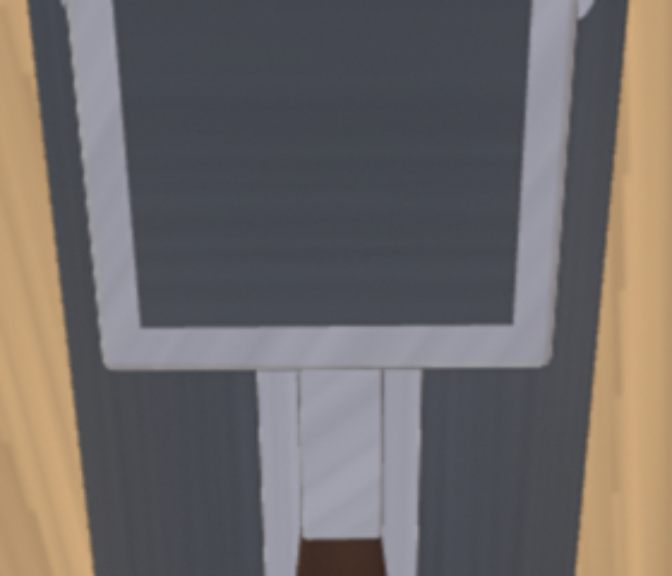

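The top view shows the offcut in the tray at (322,219) and the bystanders unmoved. Its mean depth looks high, possibly rim pixels mixed in, so I'll check that.

```bash
python3 - <<'E'
from h import *
t=snapshot("top");X=cloud(t)
print((X[214:226,314:331,2]*1000).round(0).astype(int))
E
```

```text
[[ 8 25 24 25 26 26 26  5  9  5  5  1  5  7  2  6  5]
 [26 25 26 26 26 26 27 29 27 26  3  7  7  7  7  4  3]
 [25 25 24 25 27 28 28 25 26 28 30 27 22  4  6  2  4]
 [28 26 27 27 28 25 26 25 30 25 27 29 25 25 24  7  5]
 [24 26 24 28 29 27 27 29 27 23 29 28 25 27 27 26 28]
 [28 25 28 27 26 29 29 27 25 23 28 23 25 27 28 28 25]
 [25 25 29 25 30 27 26 26 25 26 24 26 25 26 28 31  5]
 [13 22 28 23 26 27 28 27 29 28 27 26 25 27 30 24  6]
 [ 4  1  2 14 24 26 28 26 27 26 27 24 25 27 25 23  6]
 [ 3  5  6  5  4 12 24 26 28 25 27 25 27 25 25  5  4]
 [ 3  2  3  2  6  4  4  3 19 25 25 23 25 24 28  4  6]
 [ 4  6  3  2  3  2  6  3  4  4 10 23 24 27 25  4  3]]
```

The offcut lies flat: its top is at about 26 mm. Handing in.

```bash
python3 - <<'E'
from workcell import *
print(finish_job())
E
python3 st.py
```

```text
the job is handed in; nothing more can be done
None
the job is handed in; nothing more can be done
```

I put the offcut in the tray and released it. I then pressed the square into the corner and handed the job in at about 15 s, still gripping and pressing. `finish_job` gives no verdict, so the result rests on my last checks.

- **Offcut:** it lies flat in the tray, about 7 mm from the centre, with its top at about 26 mm. A first depth reading of 36 mm looked too high; a per-pixel check showed about 26 mm.
- **Post and foot:** the post leans about 0.004–0.006 rad by camera depth. The foot is within about 0.005 rad of flat on the plate, and yaw is within about 0.3° of the plate.
- **Forces:** the wrist read about 17 N towards the post and 21 N down (limits 3 N and 5 N). These are totals at the wrist. I could not measure directly how they split between post and plate because of friction.
- **Bystanders:** by eye in the last top view, all looked unmoved.

**Where checks disagreed:**
- **Heel:** arm readings put the heel at −2.2 mm along the plate and −0.9 mm in height. The camera's near-upright post and level foot suggest it is within about 1 mm. Both are inside the 4 mm limit.
- **Tool:** the tool had pitched by 0.016 rad, but the foot itself stayed nearly flat.
- **Side force:** about 5 N of sideways force remained.

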